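# Clear the tile chest's tray lid, then hold the lid at the pointer

## Task

I want to screw a stay onto the lid of the mahjong tile chest. Lift the bamboo dice cup out of the tray on top of the closed lid and stand it upright on the free middle of the low white shelf, without dropping it; then take the lid by its wooden pull tab, swing it up until it slopes at the same angle as the bright steel pointer at the side of the chest, and keep holding it there with the gripper: the job finishes while you are holding the lid still. Do not shift the pointer or anything else on the table.

Things in the scene. Friction and masses are not known exactly. Their poses are not given: they have to be found in the camera images.
- chest: Fixed teak tile chest, 190 (x) x 220 (y) x 85 mm high, open box closed by the hinged lid. Origin: centre of its underside, on the table. Its front (-x of its frame) faces the robot, turned by up to 0.25 rad. Beside its right wall (own y -117 to -136 mm) stand a fixed brass arc and the steel pointer, up to 222 mm above the table. May stand left or right of the shelf.
- lid (a joint): Angle of the lid, rad: 0 closed and level, growing as its front edge swings up and away from the robot about the hinge along the far top edge of the chest; stop at 1.5. A lid of about 0.5 kg (can be 0.4 to 0.65) on a free hinge: let go, it falls shut.
- lid_hinge (a point): Point on the hinge line, in the middle of the lid's width: 95 mm behind the chest's centre, 85 mm above the table. Its frame is the lid's own: x runs from the pull tab towards the hinge, y along the hinge, z out of its top. The lid is a 190 x 220 x 10 mm board with a rim 25 mm high, 8 mm thick on top, making a tray: floor 95 mm above the table, rim top 120 mm.
- lid_pull (a point): Where to grip the lid: centre of the teak pull tab (axes as lid_hinge), 28 mm out from the lid's front edge, 218 mm from the hinge line and 7 mm above it when closed. The tab is a flat tongue 18 mm wide (lid's y), 14 mm thick, 50 mm long, sticking straight out of the middle of the front edge. Fingers either side of it, closing along the hinge direction, can stay pointing down while the tab pivots between them.
- pointer (a joint): Angle at which the bright steel pointer is set, rad, measured exactly like the lid's angle about the same hinge line; lies between 0.45 and 1.0. Stiff, stays as set; do not move it.
- pointer_tip (a point): Centre of the round 26 mm disc at the end of the pointer, a flat 14 mm wide bar, 145 mm from the hinge line. Its frame turns with the pointer and is parallel to the lid's frame when the lid is at the marked angle.
- cup: Bamboo dice cup: open straight cylinder, outside diameter 52 mm, wall 4 mm, 80 mm high, about 0.12 kg, standing in the lid's tray, its axis at least 100 mm from the pointer. Origin: centre of its underside; z is its axis, mouth up.
- shelf: Fixed low white plywood shelf, 110 (x) x 300 (y) mm, top surface 70 mm above the table. Origin: on the table under its centre; y along its length. The middle of its top, at least 50 mm either way along y from the centre, is free.
- lacquer_box: Round red lacquer box, diameter 72 mm, 42 mm high, on one end of the shelf (about 105 mm along its y). Origin: centre of underside. Leave alone.
- bangle: Jade bangle lying flat at the other end of the shelf, outside diameter 74 mm, 11 mm high. Origin: centre of underside. Leave alone.
- mug: White enamel mug with blue rim, diameter 82 mm, 82 mm high, at the right side of the table. Origin: centre of underside. Leave alone.
- teacup: Small white teacup, diameter 66 mm, 48 mm high, at the left side of the table. Origin: centre of underside. Leave alone.
Things that resemble listed ones, but are neither listed nor needed, are in the scene too. Leave any black or blue look-alike of the cup alone.

How it is judged:
By the outcome, as a careful person would: the job done as asked, in the order asked, and still so for the second after the job is handed in, while the arm keeps its last pose, push and grip.
It also fails if it takes over 64 s, if anything falls off the work surface, if the arm or the gripper's body presses on something with over 40 N, if the wrist force passes 120 N, or if a joint passes its speed limit or range.

## Robot

A 6-joint arm with a two-finger parallel gripper is mounted at the origin on the work surface. World frame = base frame: x ahead of the robot, y to its left, z up, the work surface at z = 0. Lengths are in m, angles in degrees, forces in N, time in s.
With the tool pointing down it reaches from about 0.4 to 0.825 m from the base axis. Payload 7 kg.
Tool frame: the origin (TCP) lies at the very end of the fingers, on their centre line; the grasp point (between the pads) lies 19 mm behind it; x points along the fingers, z is the direction in which the jaws open and shut, and the axes are right-handed (so a half turn about x gives the same grasp; the last joint's range is limited). The gripper opens to 88 mm and grips with 3 to 60 N. Pads are 19 mm wide; open, the fingers measure 130 mm over their backs; the gripper's body (78 mm by 193 mm) begins 47 mm behind the grasp point.
Start: joints at [-55.858, 20.546, 0.682, 0, -70.136, -16.507], TCP at [0.204, -0.643, 0.227] pointing down, gripper open.
Joint ranges: [-176.03, 176.03], [-82.01, 121.73], [-58.28, 71.71], [-173.87, 95.51], [-174.79, -0.11], [-173.66, 173.66]. Speed limits (degrees/s): [136.94, 136.94, 172.46, 180, 180, 180].

## Interface

Orientations are given as [roll, pitch, yaw] about the fixed x, y, z axes, in that order (R = Rz(yaw) Ry(pitch) Rx(roll)).
In Python, from plant import * gives the robot as it stands.
- The arm moves only by the tool arm_command, never from a script. Its argument "commands" is one flat list of numbers, 5 for each row, row after row: the shift along the tool's x, y, z in mm, then the turn about the tool's x in degrees, then the opening in per cent of the stroke, from 0 (shut) to 100 (fully open). A call has 1 to 5 rows; each row shifts and turns the pose as measured when the row begins, along the tool's axes as they then stand; what a row does not reach is not made up. A row lasts 1/8 s, in which the tool goes at most 62.5 mm and 10.7 degrees, less where a joint would pass 70% of its speed; a pose out of reach is approached as far as the arm can. A call is refused whole if a number of a shift passes 62.5 or a number of a turn 10.7, either way. A call with a gripper value outside its range is refused whole. The fingers move at their own pace and stop on an object; the grip force is fixed at half the most. Time passes only in rows, so rows that do not move let the fingers close. It gives the time, the measured TCP pose, the force and the opening at its end, in the units of the state.
- get_obs(): the state, without advancing time (a new reading comes with each control period).
- snapshot(name): name is "scene" or "top"; returns a dict with "frame" (480x640x3 uint8, blue, green, red), "fov_y" (degrees; the focal length in pixels is half the picture's height over the tangent of half this angle, whatever the lens; pixels are square), "cx", "cy" (the principal point, pixels), "world_to_cam" (4x4, takes a point from world to camera coordinates). Camera axes: x right, y up, looking along -z (the intrinsics and any distortion apply to the point x, -y, -z); pixel columns grow to the right and rows downward; lengths in m; the calibration is good to about 2 mm. A picture is of the moment at which its call begins. There is no depth.
- close_job(): hands the job in, once; it reports no verdict.
The state is a dict: "clock": time; "joint_pos": joint angles; "qvel": joint speeds; "tau": joint torques, N m; "tool_pos": TCP position; "orientation": TCP orientation; "force": force on the tool from outside, world axes, zero at the start; "moment": the same for the moment, N m; "opening": finger opening in m.
Only numpy, scipy, OpenCV 4.12 (cv2) and the standard library are available. Lean on these libraries where they do the work, as an engineer would, in place of code of your own. Each camera call takes 0.05 s, during which the arm holds its last target. There are 200 camera calls.

## Working session

There is one attempt and no reset: what is moved stays moved. The work goes in short steps, Python scripts to look and compute and a tool call to move; the robot and the scene stay as the last step left them, time stands still between calls to the robot, and variables do not carry over. Pictures are saved under pics/ and viewed, about 8 in all and at most 12, crops included, and the job is handed in when it is done.

Besides the shell and the picture viewer there is one more tool, called after ">>>" in YAML: its name, and indented under it one key for each argument. arm_command: Moves the arm, as the interface text tells. Its arguments: {"type":"object","properties":{"commands":{"type":"array"}},"required":["commands"]}

```bash
mkdir -p pics
cat > h.py <<'E'
from plant import *
import numpy as np, cv2
def cam(s):
    f=240/np.tan(np.radians(s["fov_y"]/2)); return f,s["cx"],s["cy"],np.array(s["world_to_cam"])
def ray(s,u,v):
    f,cx,cy,T=cam(s); d=np.array([(u-cx)/f,-(v-cy)/f,-1.]); R=T[:3,:3]
    return -R.T@T[:3,3], R.T@d
def onz(s,u,v,z):
    o,d=ray(s,u,v); return o+d*(z-o[2])/d[2]
def proj(s,p):
    f,cx,cy,T=cam(s); c=T[:3,:3]@np.asarray(p)+T[:3,3]; return np.array([cx+f*c[0]/-c[2],cy-f*c[1]/-c[2]])
E
python3 - <<'E'
from h import *
import pickle
for n in("scene","top"):
    s=snapshot(n); cv2.imwrite(f"pics/{n}0.png",s["frame"]); pickle.dump(s,open(f"{n}0.pkl","wb"))
    print(n,{k:v for k,v in s.items() if k!="frame"}, s["frame"].shape)
print(get_obs())
E
```

```text
scene {'fov_y': 42.267576210473976, 'cx': 316.45584466404046, 'cy': 239.5156451895953, 'world_to_cam': array([[ 0.09076479,  0.9958684 ,  0.00280619, -0.06431529],
       [-0.70092912,  0.06188144,  0.71054138,  0.31218835],
       [ 0.70743206, -0.06645908,  0.70364982, -1.88356256],
       [ 0.        ,  0.        ,  0.        ,  1.        ]])} (480, 640, 3)
top {'fov_y': 50.38182278739936, 'cx': 311.0628753910556, 'cy': 235.0139604792326, 'world_to_cam': array([[-2.39678510e-03, -9.99962164e-01, -8.36215563e-03,
         6.16250929e-04],
       [ 9.96133844e-01, -3.12177597e-03,  8.77930444e-02,
        -5.54684069e-01],
       [-8.78158274e-02, -8.11940517e-03,  9.96103637e-01,
        -1.20998914e+00],
       [ 0.00000000e+00,  0.00000000e+00,  0.00000000e+00,
         1.00000000e+00]])} (480, 640, 3)
{'clock': 0.1, 'joint_pos': array([-5.58599695e+01,  2.05878659e+01,  6.40137592e-01, -1.72701796e-02,
       -7.01367805e+01, -1.65064722e+01]), 'qvel': array([-0.02193702, -0.00178362,  0.08163587,  0.01406419,  0.07763909,
        0.08248365]), 'tau': array([-2.02739117e-03, -5.84160054e+01,  2.93750542e+01,  7.01547012e+00,
        1.01073092e-02, -7.78830713e-05]), 'tool_pos': array([ 0.20431337, -0.64288197,  0.22572028]), 'orientation': array([  5.63258542,  89.91394524, 113.26026375]), 'force': array([-0.43872928, -0.7027714 , -0.66380409]), 'moment': array([-0.00958083,  0.0060808 , -0.00097314]), 'opening': 0.08731662967760291}
```

View pics/scene0.png

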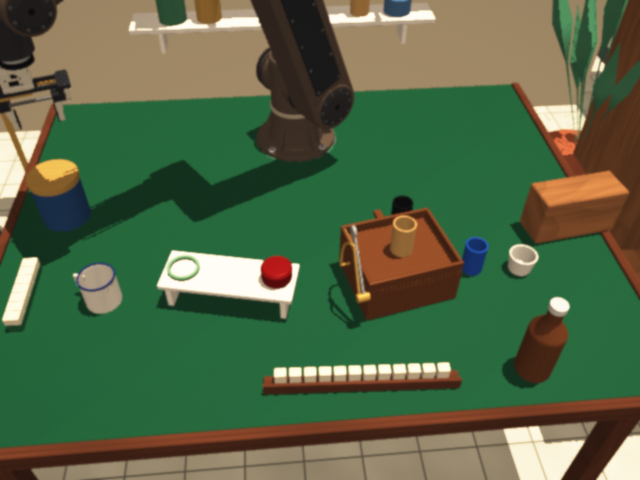

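View pics/top0.png

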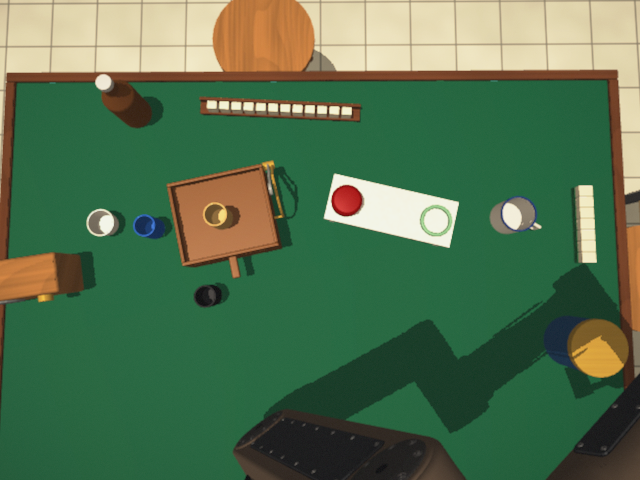

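Run:
```python
from h import *
import pickle
S=pickle.load(open("scene0.pkl","rb"));T=pickle.load(open("top0.pkl","rb"))
a=cv2.resize(S["frame"][180:330,320:480],None,fx=2.5,fy=2.5,interpolation=cv2.INTER_CUBIC)
b=cv2.resize(T["frame"][140:290,160:320],None,fx=2.5,fy=2.5,interpolation=cv2.INTER_CUBIC)
cv2.imwrite("pics/crop1.png",cv2.resize(np.hstack([a,b]),None,fx=1,fy=1))
hsv=cv2.cvtColor(T["frame"],cv2.COLOR_BGR2HSV)
def big(m,box=None,op=3):
    m=m.astype(np.uint8)
    if box: z=np.zeros_like(m); x0,y0,x1,y1=box; z[y0:y1,x0:x1]=m[y0:y1,x0:x1]; m=z
    m=cv2.morphologyEx(m,cv2.MORPH_OPEN,np.ones((op,op)))
    c=max(cv2.findContours(m,0,2)[0],key=cv2.contourArea); return c
H,s,v=cv2.split(hsv)
nongreen=((H<35)|(H>95)|(s<60))&(v>40)
c=big(((H<20)|(H>170))&(s>80)&(v>50),(155,150,300,290),11)
r=cv2.minAreaRect(c); print("chest px",r)
P=np.array([onz(T,*p,0.12)[:2] for p in cv2.boxPoints(r)]); print(P, np.linalg.norm(np.diff(P,axis=0),axis=1), P.mean(0))
c=big((s<70)&(v>130),(310,160,470,260),3)
hull=cv2.convexHull(c); r=cv2.minAreaRect(hull); print("shelf px",r)
P=np.array([onz(T,*p,0.07)[:2] for p in cv2.boxPoints(r)]); print(P, np.linalg.norm(np.diff(P,axis=0),axis=1), P.mean(0))
# cup, red box
c=big(((H<6)|(H>172))&(s>200)&(v>80),(310,160,470,260)); (u,w),rr=cv2.minEnclosingCircle(c); print("box",u,w,rr,onz(T,u,w,.112))
hs=cv2.cvtColor(S["frame"],cv2.COLOR_BGR2HSV);H2,s2,v2=cv2.split(hs)
c=big(((H2<6)|(H2>172))&(s2>200)&(v2>60),(250,240,300,300)); print("scene box bb",cv2.boundingRect(c), "proj",proj(S,onz(T,u,w,.112)))
c=big((H>=10)&(H<30)&(v>120)&(s>60),(195,195,245,240),2); print("cup",cv2.boundingRect(c),cv2.minEnclosingCircle(c))
```

```text
chest px ((223.3341064453125, 216.44815063476562), (88.47111511230469, 100.9651107788086), 78.31063079833984)
[[0.66431301 0.32779878]
 [0.71027237 0.1047626 ]
 [0.51399462 0.06369235]
 [0.46910665 0.2834163 ]] [0.2277222  0.2005286  0.22426222] [0.58942166 0.19491751]
shelf px ((391.1953125, 210.0775909423828), (129.8054962158203, 47.58256912231445), 12.925999641418457)
[[ 0.58871821 -0.02836358]
 [ 0.69854143 -0.05389857]
 [ 0.62842948 -0.3490855 ]
 [ 0.51992916 -0.32142819]] [0.11275272 0.30339909 0.11196985] [ 0.60890457 -0.18819396]
box 346.2412109375 200.37437438964844 14.987106323242188 [ 0.62526913 -0.08129339  0.112     ]
scene box bb (262, 257, 29, 30) proj [276.0983442  263.09291674]
cup (196, 196, 50, 45) ((220.5, 218.0), 32.92805099487305)
```

View pics/crop1.png

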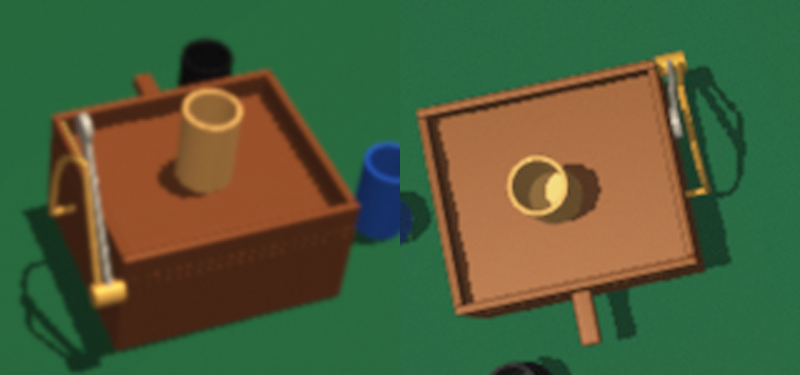

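```bash
cat >> h.py <<'E'
import pickle
def tri(views):
    A=np.zeros((3,3));b=np.zeros(3)
    for s,u,v in views:
        o,d=ray(s,u,v);d/=np.linalg.norm(d);M=np.eye(3)-np.outer(d,d);A+=M;b+=M@o
    p=np.linalg.solve(A,b); return p,[np.round(proj(s,p)-[u,v],1) for s,u,v in views]
E
python3 - <<'E'
from h import *
S=pickle.load(open("scene0.pkl","rb"));T=pickle.load(open("top0.pkl","rb"))
px=[(167.2,184.8),(262.8,166),(280,247.2),(183.2,265.2)]
P=np.array([onz(T,*p,.12)[:2] for p in px]);print(P,np.linalg.norm(np.diff(P,axis=0,append=P[:1]),axis=1))
c=P.mean(0); e=(P[0]-P[3]+P[1]-P[2]); yaw=np.arctan2(e[1],e[0]); e=P[0]-P[1]+P[3]-P[2]; yaw2=np.arctan2(-e[0],e[1])
print("chest",c,np.degrees([yaw,yaw2]))
y=(yaw+yaw2)/2; R=np.array([[np.cos(y),-np.sin(y),0],[np.sin(y),np.cos(y),0],[0,0,1]])
C=np.r_[c,0]
# rim corners in scene: near-left(far?) crop px -> check
for q in [(-95,110),(95,110),(95,-110),(-95,-110)]:
    p=proj(S,C+R@np.r_[np.array(q)/1e3,.12]); print(q,"scene crop",(p-[320,180])*2.5)
print("tab z.092",[ (proj(s,C+R@[-.123,0,.092])-o)*2.5 for s,o in((S,(320,180)),(T,(160,140)))])
for n,a,b in(("cup mouth",(404.8,223.6),(215.2,214)),("tip",(354,228.8),(270,192)),("hinge",(363,297),(268.4,164.8))):
    p,e=tri([(S,*a),(T,*b)]); l=R.T@(p-C); print(n,p,e,"chest",l, "ang",np.arctan2(l[2]-.085,.095-l[0]),np.hypot(l[2]-.085,.095-l[0]))
o=get_obs(); from scipy.spatial.transform import Rotation as Q
print(Q.from_euler("xyz",o["orientation"],degrees=True).as_matrix().round(3))
print("cup on z.175",onz(T,215.2,214,.175))
E
```

```text
[[0.66099712 0.32260372]
 [0.70316506 0.10700003]
 [0.51922162 0.06756651]
 [0.47974601 0.2828702 ]] [0.21968861 0.18812281 0.21889267 0.18555516]
chest [0.59078245 0.19501011] [12.23134852 10.72859361]
(-95, 110) scene crop [265.5949912  63.3659995]
(95, 110) scene crop [354.4500691  202.33482844]
(95, -110) scene crop [116.75297551 256.48859202]
(-95, -110) scene crop [ 46.48112058 108.26342351]
tab z.092 [array([145.01349215,  88.14783559]), array([188.90096541, 324.01630341])]
cup mouth [0.58764124 0.20400226 0.17145294] [array([-0.4,  0.1]), array([-0.5, -0.1])] chest [-0.00128871  0.00943743  0.17145294] ang 0.7316266785441399 0.1294048914762089
tip [0.62897989 0.08421181 0.20518556] [array([-0.7,  0.1]), array([-0.7, -0.1])] chest [ 0.0153816  -0.11618397  0.20518556] ang 0.9857100979834729 0.14416538204543378
hinge [0.7142247  0.09838301 0.08378947] [array([-0.3,  0. ]), array([-0.3, -0. ])] chest [ 0.10174146 -0.11926216  0.08378947] ang -2.9639210157690448 0.006849285277834776
[[-0.001 -0.953 -0.303]
 [ 0.001 -0.303  0.953]
 [-1.     0.     0.001]]
cup on z.175 [0.58706638 0.20232931 0.175     ]
```

```bash
cat > go.py <<'E'
import sys
from h import *
from scipy.spatial.transform import Rotation as Q
x,y,z,yaw=map(float,sys.argv[1:5])
o=get_obs(); R=Q.from_euler("xyz",o["orientation"],degrees=True).as_matrix()
d=R.T@(np.array([x,y,z])-o["tool_pos"])*1e3
cy=np.degrees(np.arctan2(R[1,2],R[0,2])); t=-((yaw-cy+180)%360-180)
print("t",round(o["clock"],2),"shift",d.round(1),"turn",round(t,1),"yaw",round(cy,1),"tilt",R[:,0].round(3),"F",o["force"].round(1),"open",round(o["opening"],4),"pos",o["tool_pos"].round(4),"j6",o["joint_pos"][5].round(1))
E
python3 go.py .587 .203 .29 191.5
```

```text
t 0.1 shift [ -63.3 -620.9  690.4] turn -83.9 yaw 107.6 tilt [-0.001  0.001 -1.   ] F [-0.4 -0.7 -0.7] open 0.0873 pos [ 0.2043 -0.6429  0.2257] j6 -16.5
```

>>> arm_command:
  commands: [-16,0,0,-10.6,100,-16,0,0,-10.6,100,-16,0,0,-10.6,100,-16,0,0,-10.6,100,0,0,0,-10.6,100]

```text
clock: 0.72
tool_pos: [0.2039, -0.6417, 0.2884]
orientation: [-47.5, 89.6, 114.1]
force: [0.9, 0.1, -0.2]
opening: 0.0874
```

```bash
python3 go.py .587 .203 .29 191.5
```

```text
t 0.72 shift [   3.  -922.5  -96.1] turn -29.9 yaw 161.6 tilt [-0.003  0.007 -1.   ] F [ 0.9  0.1 -0.2] open 0.0874 pos [ 0.2039 -0.6417  0.2884] j6 37.4
```

>>> arm_command:
  commands: [0,-55,-6,0,100,0,-55,-6,0,100,0,-55,-6,0,100,0,-55,-6,0,100,0,-55,-6,0,100]

```text
clock: 1.35
tool_pos: [0.3196, -0.3851, 0.2858]
orientation: [-41.0, 89.2, 120.5]
force: [1.4, 0.1, 0.3]
opening: 0.0875
```

>>> arm_command:
  commands: [0,-55,-6,0,100,0,-55,-6,0,100,0,-55,-6,0,100,0,-55,-6,0,100,0,-55,-6,0,100]

```text
clock: 1.98
tool_pos: [0.4368, -0.125, 0.2878]
orientation: [-44.9, 89.2, 116.5]
force: [1.0, -0.7, 0.4]
opening: 0.0876
```

```bash
python3 go.py .587 .203 .29 191.5
```

```text
t 1.98 shift [   0.9 -358.7  -37.8] turn -30.1 yaw 161.4 tilt [-0.006  0.012 -1.   ] F [ 1.  -0.7  0.4] open 0.0876 pos [ 0.4368 -0.125   0.2878] j6 -26.7
```

>>> arm_command:
  commands: [0,-55,-6,0,100,0,-55,-6,0,100,0,-55,-6,0,100,0,-55,-6,0,100,0,-55,-6,0,100]

```text
clock: 2.6
tool_pos: [0.554, 0.1357, 0.2902]
orientation: [-46.8, 89.2, 114.7]
force: [1.3, 0.2, 0.1]
opening: 0.0874
```

>>> arm_command:
  commands: [0,-50,-5,0,100,0,-40,-4,0,100,0,0,0,-10.5,100,0,0,0,-10.5,100,0,0,0,-9,100]

```text
clock: 3.22
tool_pos: [0.5917, 0.2255, 0.2861]
orientation: [-49.0, 89.1, 143.5]
force: [0.2, 0.4, 0.2]
opening: 0.0883
```

```bash
python3 go.py .587 .203 .29 191.5
python3 - <<'E'
from h import *
a=[]
for n,(x,y) in(("scene",(300,130)),("top",(140,110))):
    s=snapshot(n); pickle.dump(s,open(n+"1.pkl","wb")); a.append(cv2.resize(s["frame"][y:y+200,x:x+200],None,fx=2,fy=2))
cv2.imwrite("pics/c2.png",np.hstack(a))
E
```

```text
t 3.23 shift [-4.  20.9  9.5] turn 1.1 yaw -167.4 tilt [-0.012  0.009 -1.   ] F [0.2 0.4 0.2] open 0.0883 pos [0.5917 0.2255 0.2861] j6 -25.2
```

View pics/c2.png

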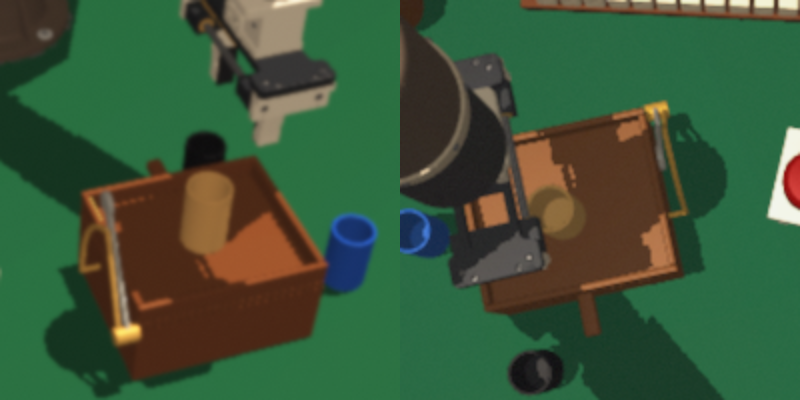

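>>> arm_command:
  commands: [0,20,9,0,100,0,0,0,0,100]

```text
clock: 3.58
tool_pos: [0.5866, 0.2025, 0.2857]
orientation: [-46.2, 89.1, 145.8]
force: [0.0, -0.3, -0.1]
opening: 0.0876
```

```bash
python3 go.py .5875 .203 .135 191.5
```

```text
t 3.58 shift [150.7   1.4  -2.6] turn 0.5 yaw -168.0 tilt [-0.013  0.009 -1.   ] F [ 0.  -0.3 -0.1] open 0.0876 pos [0.5866 0.2025 0.2857] j6 -24.3
```

>>> arm_command:
  commands: [45,0,-1,0,100,35,0,-1,0,100,10,0,0,0,100,0,0,0,0,100]

```text
clock: 4.08
tool_pos: [0.5883, 0.2024, 0.196]
orientation: [-60.3, 89.2, 131.1]
force: [-0.2, -0.1, -0.1]
opening: 0.0876
```

```bash
python3 go.py .5875 .203 .135 191.5
```

```text
t 4.08 shift [61.  -0.   0.2] turn -0.1 yaw -168.6 tilt [-0.009  0.011 -1.   ] F [-0.2 -0.1 -0.1] open 0.0876 pos [0.5883 0.2024 0.196 ] j6 -24.6
```

>>> arm_command:
  commands: [25,0,0,0,100,22,0,0,0,100,12,0,0,0,100,0,0,0,0,100]

```text
clock: 4.58
tool_pos: [0.5914, 0.2046, 0.1423]
orientation: [-98.4, 89.1, 92.9]
force: [-0.8, -0.1, 0.4]
opening: 0.0876
```

>>> arm_command:
  commands: [0,0,0,0,40,0,0,0,0,40,0,0,0,0,40,0,0,0,0,40,0,0,0,0,40]

```text
clock: 5.2
tool_pos: [0.5926, 0.2053, 0.1455]
orientation: [-110.3, 89.0, 81.1]
force: [-0.5, 0.3, -1.8]
opening: 0.0517
```

```bash
python3 go.py .5875 .203 .135 191.5
```

```text
t 5.2 shift [10.4  1.4  5.5] turn -0.2 yaw -168.7 tilt [ 0.003  0.017 -1.   ] F [-0.5  0.3 -1.8] open 0.0517 pos [0.5926 0.2053 0.1455] j6 -24.7
```

>>> arm_command:
  commands: [0,0,0,0,90,0,0,0,0,100,6,1,3,0,100,6,1,3,0,100,1,0,0,0,100]

```text
clock: 5.82
tool_pos: [0.5867, 0.2021, 0.1312]
orientation: [-109.9, 89.0, 81.5]
force: [0.3, 0.0, 0.3]
opening: 0.0871
```

```bash
python3 go.py .5895 .204 .133 191.5
```

```text
t 5.83 shift [-1.7 -1.3 -3.1] turn -0.2 yaw -168.7 tilt [ 0.003  0.017 -1.   ] F [0.3 0.  0.3] open 0.0871 pos [0.5867 0.2021 0.1312] j6 -24.8
```

>>> arm_command:
  commands: [0,-1,-2,0,40,0,0,0,0,40,0,0,0,0,40,0,0,0,0,40,0,0,0,0,40]

```text
clock: 6.45
tool_pos: [0.5892, 0.2038, 0.1316]
orientation: [-113.2, 89.0, 78.1]
force: [-0.2, -0.3, -0.7]
opening: 0.0516
```

>>> arm_command:
  commands: [-10,0,0,0,40,-15,0,0,0,40,-20,0,0,0,40,-20,0,0,0,40,-20,0,0,0,40]

```text
clock: 7.08
tool_pos: [0.5881, 0.2018, 0.2213]
orientation: [-107.8, 89.1, 83.6]
force: [0.5, -0.2, -1.3]
opening: 0.0515
```

>>> arm_command:
  commands: [-25,0,0,0,40,-25,0,0,0,40,-25,0,0,0,40,-10,0,0,0,40,0,0,0,0,40]

```text
clock: 7.7
tool_pos: [0.5878, 0.2001, 0.316]
orientation: [-122.7, 88.8, 68.7]
force: [0.5, 0.0, -1.9]
opening: 0.0515
```

```bash
python3 go.py .5875 .2 .31 191.5
python3 - <<'E'
from h import *
a=[]
for n,(x,y) in(("scene",(300,130)),("top",(140,110))):
    s=snapshot(n); pickle.dump(s,open(n+"2.pkl","wb")); a.append(cv2.resize(s["frame"][y:y+200,x:x+200],None,fx=2,fy=2))
cv2.imwrite("pics/c3.png",np.hstack(a))
E
```

```text
t 7.7 shift [6.  0.1 0.4] turn -0.1 yaw -168.6 tilt [ 0.008  0.02  -1.   ] F [ 0.5  0.  -1.9] open 0.0515 pos [0.5878 0.2001 0.316 ] j6 -24.9
```

View pics/c3.png

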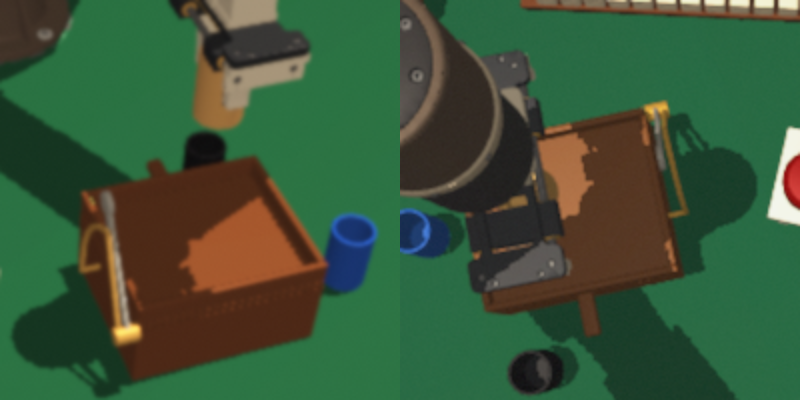

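```bash
python3 go.py .609 -.188 .31 166.8
```

```text
t 7.8 shift [ -2.5 384.6  55.3] turn 24.6 yaw -168.6 tilt [ 0.006  0.019 -1.   ] F [-0.1 -1.3 -0.9] open 0.0516 pos [0.5875 0.2    0.3147] j6 -24.9
```

>>> arm_command:
  commands: [0,30,7,5,40,0,40,6,5,40,0,45,2,5,40,0,45,-2,5,40,0,45,-4,4,40]

```text
clock: 8.43
tool_pos: [0.5769, -0.0093, 0.3033]
orientation: [-59.5, 89.1, 107.4]
force: [0.6, -0.3, -1.4]
opening: 0.0516
```

```bash
python3 go.py .609 -.188 .31 166.8
```

```text
t 8.43 shift [ -9.6 166.7 -71.7] turn 0.1 yaw 166.9 tilt [-0.005  0.016 -1.   ] F [ 0.6 -0.3 -1.4] open 0.0516 pos [ 0.5769 -0.0093  0.3033] j6 -30.7
```

>>> arm_command:
  commands: [0,45,-19,0,40,0,45,-19,0,40,0,40,-17,0,40,0,20,-10,0,40,0,5,-3,0,40]

```text
clock: 9.05
tool_pos: [0.605, -0.1834, 0.2933]
orientation: [-32.9, 88.7, 133.7]
force: [-1.1, -0.3, -0.6]
opening: 0.0515
```

```bash
python3 go.py .609 -.188 .107 166.8
```

```text
t 9.05 shift [186.2   5.9  -8.4] turn -0.1 yaw 166.7 tilt [-0.016  0.016 -1.   ] F [-1.1 -0.3 -0.6] open 0.0515 pos [ 0.605  -0.1834  0.2933] j6 -13.3
```

>>> arm_command:
  commands: [35,2,-2,0,40,40,1,-2,0,40,35,1,-2,0,40,20,0,-1,0,40,5,0,0,0,40]

```text
clock: 9.68
tool_pos: [0.6072, -0.1845, 0.1511]
orientation: [-27.5, 88.5, 139.2]
force: [0.9, 0.6, -1.0]
opening: 0.0515
```

```bash
python3 go.py .609 -.188 .107 166.8
python3 - <<'E'
from h import *
a=[]
for n,(x,y) in(("scene",(140,170)),("top",(310,130))):
    s=snapshot(n); a.append(cv2.resize(s["frame"][y:y+160,x:x+160],None,fx=2.5,fy=2.5))
cv2.imwrite("pics/c4.png",np.hstack(a))
E
```

```text
t 9.68 shift [44.   3.5 -3.6] turn -0.1 yaw 166.7 tilt [-0.02   0.017 -1.   ] F [ 0.9  0.6 -1. ] open 0.0515 pos [ 0.6072 -0.1845  0.1511] j6 -12.8
```

View pics/c4.png

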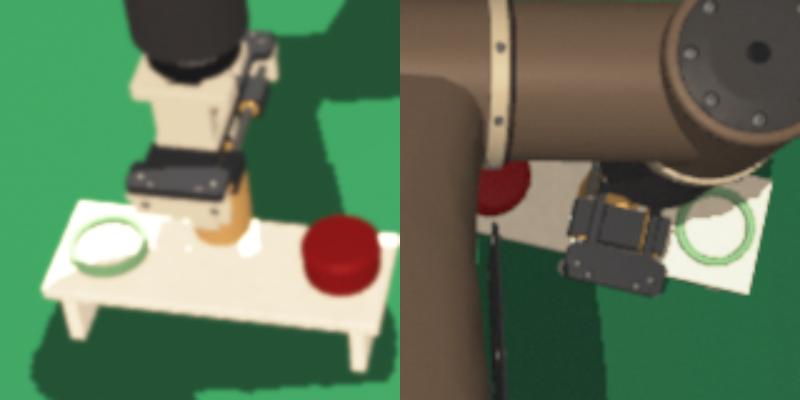

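>>> arm_command:
  commands: [15,1,-1,0,40,12,1,-1,0,40,6,0,-1,0,40,3,0,0,0,40,1,0,0,0,40]

```text
clock: 10.4
tool_pos: [0.6112, -0.1868, 0.1153]
orientation: [-35.9, 88.7, 130.8]
force: [-0.4, -0.4, -1.3]
opening: 0.0514
```

```bash
python3 go.py .609 -.188 .107 166.8
```

```text
t 10.4 shift [8.3 1.7 1.8] turn -0.1 yaw 166.7 tilt [-0.014  0.017 -1.   ] F [-0.4 -0.4 -1.3] open 0.0514 pos [ 0.6112 -0.1868  0.1153] j6 -12.5
```

>>> arm_command:
  commands: [3,0,0,0,40,3,0,0,0,40,1,0,0,0,40,1,0,0,0,40]

```text
clock: 10.9
tool_pos: [0.6115, -0.1868, 0.1075]
orientation: [-38.1, 88.8, 128.7]
force: [-0.9, -0.2, -1.1]
opening: 0.0517
```

```bash
python3 go.py .609 -.188 .107 166.8
```

```text
t 10.9 shift [0.5 1.7 2.2] turn -0.1 yaw 166.7 tilt [-0.013  0.016 -1.   ] F [-0.9 -0.2 -1.1] open 0.0517 pos [ 0.6115 -0.1868  0.1075] j6 -12.5
```

>>> arm_command:
  commands: [1,0,0,0,40,1,0,0,0,40]

```text
clock: 11.15
tool_pos: [0.6115, -0.1869, 0.1065]
orientation: [-38.0, 88.8, 128.8]
force: [-3.9, 1.5, 10.3]
opening: 0.0519
```

```bash
python3 go.py .609 -.188 .107 166.8
```

```text
t 11.15 shift [-0.4  1.7  2.2] turn -0.1 yaw 166.7 tilt [-0.013  0.016 -1.   ] F [-3.9  1.5 10.3] open 0.0519 pos [ 0.6115 -0.1869  0.1065] j6 -12.5
```

Contact (10 N). Release and retreat straight up.

>>> arm_command:
  commands: [0,0,0,0,75,0,0,0,0,90,0,0,0,0,100,-15,0,0,0,100,-20,0,0,0,100]

```text
clock: 11.78
tool_pos: [0.6116, -0.1875, 0.1422]
orientation: [-34.0, 88.8, 132.7]
force: [0.3, -0.9, 0.3]
opening: 0.0869
```

>>> arm_command:
  commands: [-30,0,0,0,100,-30,0,0,0,100,-40,0,0,0,100,-40,0,0,0,100,-10,0,0,0,100]

```text
clock: 12.4
tool_pos: [0.6142, -0.1906, 0.3037]
orientation: [-44.3, 89.0, 122.5]
force: [0.6, -0.4, -0.4]
opening: 0.088
```

```bash
python3 go.py .47 .171 .25 101.5
python3 - <<'E'
from h import *
a=[]
for n,(x,y) in(("scene",(140,170)),("top",(310,130))):
    s=snapshot(n); a.append(cv2.resize(s["frame"][y:y+160,x:x+160],None,fx=2.5,fy=2.5))
cv2.imwrite("pics/c5.png",np.hstack(a))
E
```

```text
t 12.4 shift [  60.1 -318.3  222.4] turn 65.3 yaw 166.8 tilt [-0.009  0.014 -1.   ] F [ 0.6 -0.4 -0.4] open 0.088 pos [ 0.6142 -0.1906  0.3037] j6 -12.7
```

View pics/c5.png

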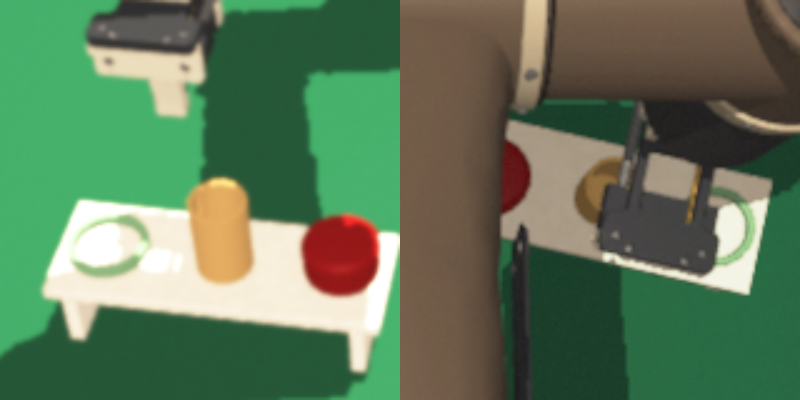

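Run:
```python
from h import *
T=pickle.load(open("top0.pkl","rb"))
c,s=np.cos(np.radians(11.5)),np.sin(np.radians(11.5))
for n,u,v,z in(("black",207,296,.08),("tab tip mid",160+193/2.5,140+345/2.5,.097),("tab root",160+182/2.5,140+292/2.5,.099)):
    p=onz(T,u,v,z); d=p[:2]-[.5908,.195]; print(n,p,c*d[0]+s*d[1],-s*d[0]+c*d[1])
```

```text
black [0.41035097 0.23724039 0.08      ] -0.16840507864096171 0.07736815382609583
tab tip mid [0.45118055 0.16583396 0.097     ] -0.1426313214580133 -0.0007448815132338957
tab root [0.49908575 0.17600952 0.099     ] -0.09365915288354469 -0.00032435643114910387
```

>>> arm_command:
  commands: [0,-30,20,10,50,0,-35,25,10,50,0,-35,25,10,50,0,-35,25,10,50,0,-35,25,10,50]

```text
clock: 13.12
tool_pos: [0.6069, 0.0146, 0.2978]
orientation: [29.9, 88.5, 144.9]
force: [0.8, -0.3, -0.2]
opening: 0.0456
```

```bash
python3 go.py .47 .171 .28 101.5
```

```text
t 13.12 shift [ 23.2  57.9 199. ] turn 13.4 yaw 114.9 tilt [-0.022  0.015 -1.   ] F [ 0.8 -0.3 -0.2] open 0.0456 pos [0.6069 0.0146 0.2978] j6 -83.8
```

>>> arm_command:
  commands: [4,12,45,7,50,4,12,45,6,50,4,12,45,0,50,4,8,30,0,50,0,0,5,0,50]

```text
clock: 13.75
tool_pos: [0.5103, 0.1702, 0.2773]
orientation: [61.7, 87.9, 163.2]
force: [-0.4, 0.3, 0.2]
opening: 0.0437
```

```bash
python3 go.py .474 .171 .073 101.5
```

```text
t 13.75 shift [205.4  29.    4.6] turn -0.1 yaw 101.4 tilt [-0.034  0.01  -0.999] F [-0.4  0.3  0.2] open 0.0437 pos [0.5103 0.1702 0.2773] j6 -116.1
```

>>> arm_command:
  commands: [0,28,4,0,50,30,0,0,0,50,40,0,0,0,50,35,0,0,0,50,5,0,0,0,50]

```text
clock: 14.38
tool_pos: [0.4769, 0.1669, 0.163]
orientation: [67.4, 87.8, 168.9]
force: [-0.2, -0.1, 0.7]
opening: 0.0438
```

```bash
python3 go.py .474 .171 .073 101.5
python3 - <<'E'
from h import *
a=[]
for n,(x,y) in(("scene",(320,150)),("top",(160,160))):
    s=snapshot(n); a.append(cv2.resize(s["frame"][y:y+160,x:x+160],None,fx=2.5,fy=2.5))
cv2.imwrite("pics/c6.png",np.hstack(a))
E
```

```text
t 14.38 shift [90.1 -1.2  3.3] turn -0.1 yaw 101.4 tilt [-0.038  0.007 -0.999] F [-0.2 -0.1  0.7] open 0.0438 pos [0.4769 0.1669 0.163 ] j6 -117.7
```

View pics/c6.png

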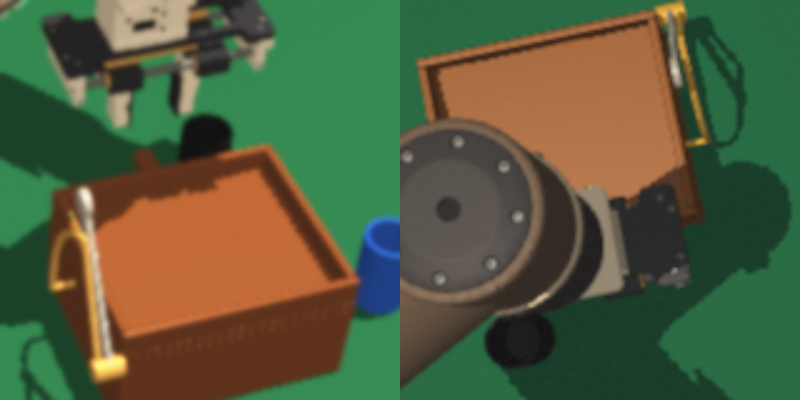

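>>> arm_command:
  commands: [25,0,2,0,50,25,0,1,0,50,20,0,1,0,50,12,0,0,0,50,3,0,0,0,50]

```text
clock: 15.1
tool_pos: [0.4812, 0.1754, 0.0861]
orientation: [44.0, 88.4, 145.5]
force: [0.1, -0.5, 0.2]
opening: 0.0436
```

```bash
python3 go.py .474 .171 .073 101.5
```

```text
t 15.1 shift [13.2  7.6 -3.2] turn -0.0 yaw 101.5 tilt [-0.023  0.016 -1.   ] F [ 0.1 -0.5  0.2] open 0.0436 pos [0.4812 0.1754 0.0861] j6 -117.9
```

>>> arm_command:
  commands: [3,7,-3,0,50,7,0,0,0,50,4,0,0,0,50,1,0,0,0,50]

```text
clock: 15.6
tool_pos: [0.4753, 0.1717, 0.0723]
orientation: [37.3, 88.5, 138.8]
force: [-0.3, -1.2, -0.0]
opening: 0.0439
```

```bash
python3 go.py .474 .171 .073 101.5
```

```text
t 15.6 shift [-0.7  1.4 -0.4] turn -0.0 yaw 101.5 tilt [-0.02   0.018 -1.   ] F [-0.3 -1.2 -0. ] open 0.0439 pos [0.4753 0.1717 0.0723] j6 -117.9
```

>>> arm_command:
  commands: [0,0,0,0,10,0,0,0,0,10,0,0,0,0,10,0,0,0,0,10]

```text
clock: 16.1
tool_pos: [0.4753, 0.1736, 0.0724]
orientation: [32.7, 88.4, 134.2]
force: [-2.0, 3.2, -1.2]
opening: 0.0178
```

```bash
python3 go.py .474 .171 .073 101.5
```

```text
t 16.1 shift [-0.6  1.8 -2.3] turn -0.0 yaw 101.5 tilt [-0.02  0.02 -1.  ] F [-2.   3.2 -1.2] open 0.0178 pos [0.4753 0.1736 0.0724] j6 -117.9
```

>>> arm_command:
  commands: [-4,0,0,0,10,-8,-0.6,0,0,10,-8,-1,0,0,10,-8,-1.2,0,0,10,-8,-1.5,0,0,10]

```text
clock: 16.73
tool_pos: [0.4798, 0.1745, 0.1099]
orientation: [33.7, 88.3, 135.2]
force: [-0.4, 4.5, -5.1]
opening: 0.0177
```

```bash
cat > lid.py <<'E'
from h import *
o=get_obs();p=o["tool_pos"]; u=np.array([np.cos(np.radians(11.5)),np.sin(np.radians(11.5))])
from scipy.spatial.transform import Rotation as Q
R=Q.from_euler("xyz",o["orientation"],degrees=True).as_matrix()
g=p-.019*R[:,0]; c=np.array([.5908,.195]); X=u@(g[:2]-c); Y=-u[1]*(g[0]-c[0])+u[0]*(g[1]-c[1])
for hx in(.095,.099): r=np.hypot(hx-X,g[2]-.085); print("hx",hx,"r",r.round(4),"lid",(np.arctan2(g[2]-.085,hx-X)-np.arctan2(.007,.218)).round(3))
print("t",o["clock"],"chest X,Y,z",X.round(4),Y.round(4),g[2].round(4),"F",o["force"].round(1),"M",o["moment"].round(2),"tilt",R[:,0].round(3),"yaw",np.degrees(np.arctan2(R[1,2],R[0,2])).round(1),"open",o["opening"].round(4))
E
python3 lid.py
```

```text
hx 0.095 r 0.2122 lid 0.176
hx 0.099 r 0.2161 lid 0.173Traceback (most recent call last):
  File "lid.py", line 7, in <module>
    print("t",o["clock"],"chest X,Y,z",X.round(4),Y.round(4),g[2].round(4),"F",o["force"].round(1),"M",o["moment"].round(2),"tilt",R[:,0].round(3),"yaw",np.degrees(np.arctan2(R[1,2],R[0,2])).round(1),"open",o["opening"].round(4))
                                                                                                                                                                                                               ^^^^^^^^^^^^^^^^^^
AttributeError: 'float' object has no attribute 'round'
```

>>> arm_command:
  commands: [-8.4,-2,0,0,10,-8.3,-2.3,0,0,10,-8.2,-2.6,0,0,10,-8,-2.9,0,0,10,-7.9,-3.2,0,0,10]

```text
clock: 17.35
tool_pos: [0.4937, 0.1776, 0.1536]
orientation: [28.9, 88.2, 130.3]
force: [0.6, 4.4, -5.2]
opening: 0.0177
```

```bash
sed -i 's/o\["opening"\].round(4)/round(o["opening"],4)/' lid.py; python3 lid.py
```

```text
hx 0.095 r 0.2122 lid 0.394
hx 0.099 r 0.2159 lid 0.386
t 17.35 chest X,Y,z -0.0983 0.0018 0.1726 F [ 0.6  4.4 -5.2] M [ 1.45 -0.15 -0.09] tilt [-0.021  0.024 -0.999] yaw 101.4 open 0.0177
```

>>> arm_command:
  commands: [-8.1,-3.9,0,0,10,-7.9,-4.2,0,0,10,-7.8,-4.6,0,0,10,-7.6,-4.9,0,0,10,-7.4,-5.2,0,0,10]

```text
clock: 17.98
tool_pos: [0.5168, 0.1826, 0.1941]
orientation: [26.6, 88.0, 127.9]
force: [0.3, 5.0, -6.6]
opening: 0.0177
```

```bash
python3 lid.py
```

```text
hx 0.095 r 0.2126 lid 0.615
hx 0.099 r 0.2158 lid 0.603
t 17.975 chest X,Y,z -0.0747 0.002 0.2131 F [ 0.3  5.  -6.6] M [ 1.53 -0.2  -0.21] tilt [-0.022  0.028 -0.999] yaw 101.3 open 0.0177
```

>>> arm_command:
  commands: [-7.1,-5.6,0,0,10,-6.8,-5.9,0,0,10,-6.6,-6.1,0,0,10,-6.3,-6.4,0,0,10,-5,-5.4,0,0,10]

```text
clock: 18.6
tool_pos: [0.5441, 0.1885, 0.2253]
orientation: [32.3, 87.6, 133.4]
force: [-1.5, 5.7, -6.0]
opening: 0.0177
```

```bash
python3 lid.py
python3 - <<'E'
from h import *
a=[]
for n,(x,y) in(("scene",(320,170)),("top",(160,130))):
    s=snapshot(n); pickle.dump(s,open(n+"7.pkl","wb")); a.append(cv2.resize(s["frame"][y:y+150,x:x+130],None,fx=3,fy=3,interpolation=cv2.INTER_CUBIC))
cv2.imwrite("pics/c7.png",np.hstack(a))
E
```

```text
hx 0.095 r 0.2132 lid 0.812
hx 0.099 r 0.2159 lid 0.798
t 18.6 chest X,Y,z -0.0467 0.0023 0.2443 F [-1.5  5.7 -6. ] M [ 1.3   0.39 -0.34] tilt [-0.029  0.03  -0.999] yaw 101.1 open 0.0177
```

View pics/c7.png

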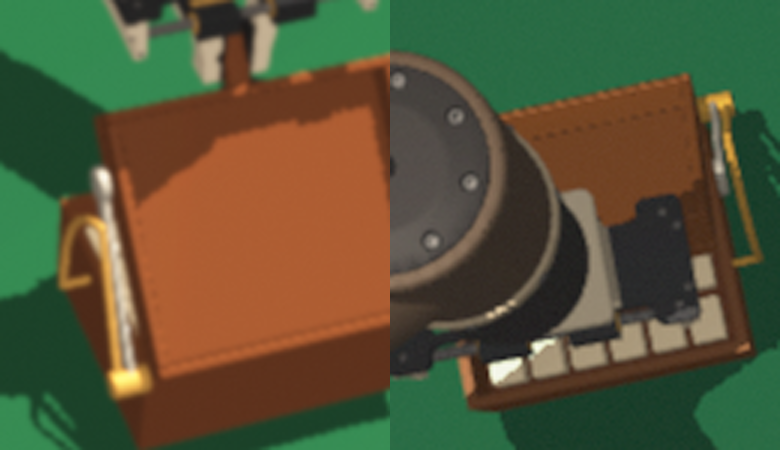

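Run:
```python
from h import *
a=[]
for f,(x,y) in(("scene7",(340,220)),("top0",(252,155)),("top7",(252,155))):
    s=pickle.load(open(f+".pkl","rb")); a.append(cv2.resize(s["frame"][y:y+50,x:x+22],None,fx=12,fy=12,interpolation=cv2.INTER_NEAREST))
cv2.imwrite("pics/c8.png",np.hstack(a)); print(np.hstack(a).shape)
for f,(x,y,X,Y) in(("scene7",(348,224,368,302)),("top0",(262,160,276,205)),("top7",(262,160,276,205))):
    s=pickle.load(open(f+".pkl","rb"));h=cv2.cvtColor(s["frame"],cv2.COLOR_BGR2HSV)[y:Y,x:X]
    m=(h[...,1]<75)&(h[...,2]>70); print(f)
    for i,r in enumerate(m):
        k=np.flatnonzero(r)
        if len(k): print(y+i,x+k.min(),x+k.max(),len(k),end=" | ")
    print()
```

```text
(600, 792, 3)
scene7
224 353 353 1 | 225 351 353 3 | 226 350 355 6 | 227 350 355 6 | 228 350 356 7 | 229 350 356 7 | 230 350 356 7 | 231 350 356 7 | 232 350 357 8 | 233 350 356 7 | 234 351 356 6 | 235 352 356 5 | 236 353 356 4 | 237 353 356 4 | 238 353 356 4 | 239 353 356 4 | 240 353 356 4 | 241 354 357 4 | 242 354 357 4 | 243 355 357 3 | 244 356 357 2 | 245 356 357 2 | 246 356 358 3 | 247 356 358 3 | 248 356 358 3 | 249 356 358 3 | 250 357 358 2 | 251 357 359 3 | 252 357 359 3 | 253 357 359 3 | 254 357 359 3 | 255 357 359 3 | 256 357 359 3 | 257 358 360 3 | 258 358 360 3 | 259 358 360 3 | 260 358 360 3 | 261 358 360 3 | 262 358 360 3 | 263 358 360 3 | 264 358 361 4 | 265 358 361 4 | 266 359 361 3 | 267 359 361 3 | 268 359 361 3 | 269 359 361 3 | 270 359 362 4 | 271 359 362 4 | 272 359 362 4 | 273 359 362 4 | 274 359 362 4 | 275 360 362 3 | 276 360 362 3 | 277 360 362 3 | 278 360 362 3 | 279 360 363 4 | 280 360 363 4 | 281 360 363 4 | 282 360 362 3 | 283 360 363 4 | 284 361 363 3 | 285 361 363 3 | 286 361 363 3 | 287 361 363 3 | 288 361 364 4 | 289 361 364 4 | 290 361 364 4 | 291 362
[... 296 characters left out ...]
71 4 | 182 268 270 3 | 183 267 270 4 | 184 267 271 5 | 185 268 271 4 | 186 268 271 4 | 187 268 271 4 | 188 268 271 4 | 189 268 272 5 | 190 269 272 4 | 191 269 272 4 | 192 269 272 4 | 193 269 273 5 | 194 270 272 3 | 
top7
165 267 267 1 | 166 267 268 2 | 167 267 268 2 | 168 267 268 2 | 169 267 269 3 | 170 267 269 3 | 171 267 269 3 | 172 267 269 3 | 173 267 269 3 | 174 267 269 3 | 175 267 269 3 | 176 267 269 3 | 177 267 270 4 | 178 267 270 4 | 179 268 270 3 | 180 268 270 3 | 181 268 271 4 | 182 268 270 3 | 183 267 270 4 | 184 267 271 5 | 185 268 271 4 | 186 268 271 4 | 187 268 271 4 | 188 268 271 4 | 189 268 272 5 | 190 269 272 4 | 191 269 272 4 | 192 269 272 4 | 193 270 272 3 | 194 270 272 3 |
```

View pics/c8.png

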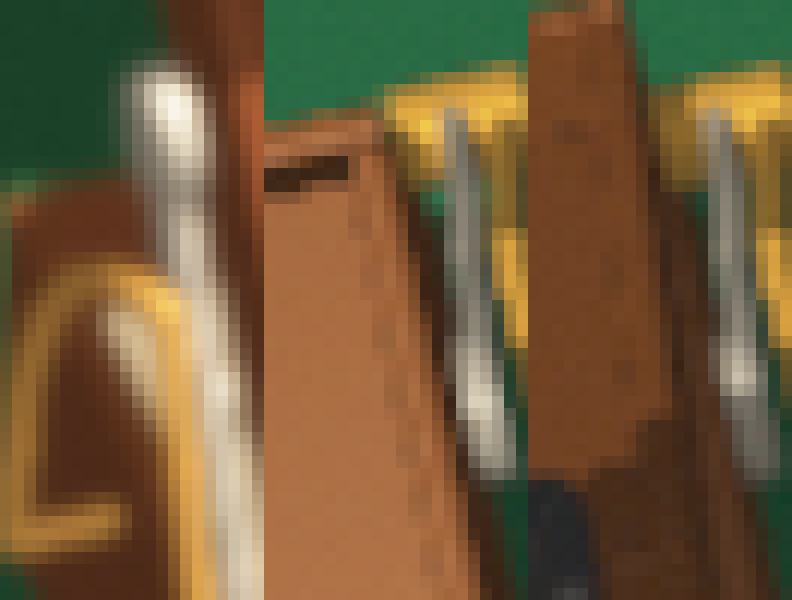

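Run:
```python
from h import *
S=pickle.load(open("scene7.pkl","rb"));T=pickle.load(open("top7.pkl","rb"))
c,s=np.cos(np.radians(11.5)),np.sin(np.radians(11.5));R=np.array([[c,-s,0],[s,c,0],[0,0,1]]);C=np.array([.5908,.195,0])
p,e=tri([(S,353.5,230.2),(T,270,188.8)]);l=R.T@(p-C);print("tip",p,l,e)
for hx in(.095,.098,.101): print(hx,np.arctan2(l[2]-.085,hx-l[0]),np.hypot(l[2]-.085,hx-l[0]))
# predicted tip/end pixels vs angle, y from triangulation
for hx in(.095,.098,.101):
  for a in(.85,.9,.95,1.0):
    f=lambda r:C+R@[hx-r*np.cos(a),l[1],.085+r*np.sin(a)]
    print(hx,a,"scene tip/hinge rows",proj(S,f(.145)).round(1),proj(S,f(.158)).round(1),"top",proj(T,f(.145)).round(1))
# lid front right rim corner (d=190,h=35,y=-110), lid at .805, and hinge-end corner (0..,35)
for hx in(.095,.098,.101):
  a=.805
  for d,h in((.19,.035),(.0,.035),(.19,0)):
    q=C+R@[hx-d*np.cos(a)+h*np.sin(a),-.11,.085+d*np.sin(a)+h*np.cos(a)]; print(hx,d,h,"scene crop",((proj(S,q)-[320,170])*3).round(0),"top crop",((proj(T,q)-[160,130])*3+[390,0]).round(0))
```

```text
tip [0.63524524 0.08313979 0.20731019] [ 0.02125165 -0.11847554  0.20731019] [array([-0.2,  0. ]), array([-0.2, -0. ])]
0.095 1.0282019664399107 0.14282367182305228
0.098 1.0104088254654209 0.14439560713905805
0.101 0.9930042880017913 0.14601226485845445
0.095 0.85 scene tip/hinge rows [349.6 227.9] [348.5 221.9] top [272.4 200. ]
0.095 0.9 scene tip/hinge rows [350.5 228. ] [349.5 222. ] top [271.7 197.1]
0.095 0.95 scene tip/hinge rows [351.5 228.4] [350.6 222.3] top [270.9 194.1]
0.095 1.0 scene tip/hinge rows [352.5 228.9] [351.7 222.8] top [270.2 190.9]
0.098 0.85 scene tip/hinge rows [350.1 228.8] [348.9 222.8] top [272.1 198.6]
0.098 0.9 scene tip/hinge rows [351. 229.] [350.  222.9] top [271.4 195.7]
0.098 0.95 scene tip/hinge rows [352.  229.3] [351.  223.3] top [270.7 192.7]
0.098 1.0 scene tip/hinge rows [353.  229.8] [352.1 223.8] top [269.9 189.5]
0.101 0.85 scene tip/hinge rows [350.5 229.8] [349.4 223.7] top [271.8 197.3]
0.101 0.9 scene tip/hinge rows [351.5 229.9] [350.4 223.9] top [271.1 194.3]
0.101 0.95 scene tip/hinge rows [352.5 230.3] [351.5 224.2] top [270.4 191.3]
0.101 1.0 scene tip/hinge rows [353.5 230.8] [352.6 224.7] top [269.7 188.2]
0.095 0.19 0.035 scene crop [ 98. 106.] top crop [711. 216.]
0.095 0.0 0.035 scene crop [152. 374.] top crop [695.  76.]
0.095 0.19 0 scene crop [ 85. 109.] top crop [722. 258.]
0.098 0.19 0.035 scene crop [100. 109.] top crop [710. 212.]
0.098 0.0 0.035 scene crop [153. 377.] top crop [694.  72.]
0.098 0.19 0 scene crop [ 87. 112.] top crop [721. 253.]
0.101 0.19 0.035 scene crop [101. 112.] top crop [709. 207.]
0.101 0.0 0.035 scene crop [155. 381.] top crop [693.  68.]
0.101 0.19 0 scene crop [ 88. 115.] top crop [720. 249.]
```

>>> arm_command:
  commands: [-5.6,-6.4,0,0,10,-5.3,-6.7,0,0,10,-5,-6.9,0,0,10,-2.5,-4,0,0,10,0,0,0,0,10]

```text
clock: 19.32
tool_pos: [0.5635, 0.1927, 0.2415]
orientation: [43.2, 87.1, 144.0]
force: [-0.3, 4.3, -6.6]
opening: 0.0175
```

```bash
python3 lid.py
```

```text
hx 0.095 r 0.2135 lid 0.933
hx 0.099 r 0.2158 lid 0.918
t 19.325 chest X,Y,z -0.0266 0.0025 0.2605 F [-0.3  4.3 -6.6] M [ 0.68 -0.11 -0.33] tilt [-0.041  0.03  -0.999] yaw 100.8 open 0.0175
```

>>> arm_command:
  commands: [-3.5,-5,0,0,10,-3,-4.6,0,0,10,0,0,0,0,10]

```text
clock: 19.7
tool_pos: [0.5706, 0.1942, 0.2466]
orientation: [47.8, 86.8, 148.6]
force: [-0.1, 3.5, -4.3]
opening: 0.0178
```

```bash
python3 lid.py
python3 - <<'E'
from h import *
a=[]
for n,(x,y) in(("scene",(345,200)),("top",(250,150))):
    s=snapshot(n); pickle.dump(s,open(n+"8.pkl","wb")); a.append(cv2.resize(s["frame"][y:y+100,x-(10 if n=="scene" else 20):x+40],None,fx=6,fy=6,interpolation=cv2.INTER_CUBIC))
cv2.imwrite("pics/c9.png",np.hstack(a)); print(np.hstack(a).shape)
E
```

```text
hx 0.095 r 0.2136 lid 0.975
hx 0.099 r 0.2158 lid 0.959
t 19.7 chest X,Y,z -0.0192 0.0025 0.2656 F [-0.1  3.5 -4.3] M [ 0.67  0.19 -0.37] tilt [-0.047  0.029 -0.998] yaw 100.8 open 0.0178
(600, 660, 3)
```

View pics/c9.png

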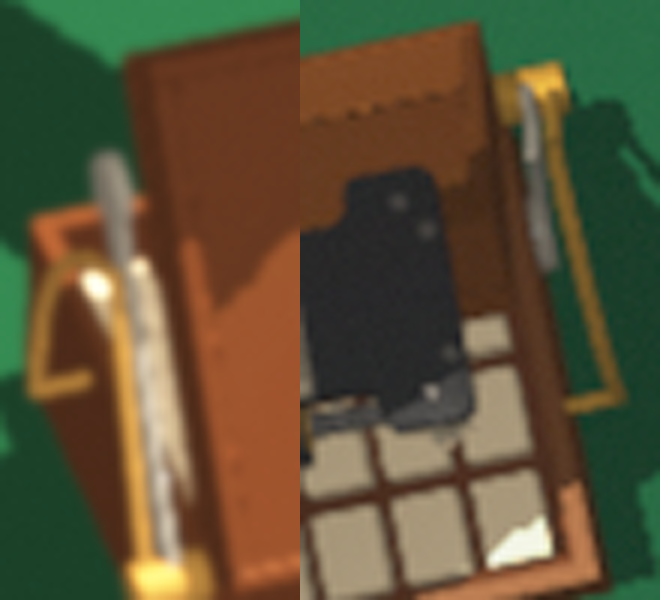

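Run:
```python
from h import *
S=pickle.load(open("scene8.pkl","rb"));T=pickle.load(open("top8.pkl","rb"))
c,s=np.cos(np.radians(11.5)),np.sin(np.radians(11.5));R=np.array([[c,-s,0],[s,c,0],[0,0,1]]);C=np.array([.5908,.195,0])
for hx in(.095,.098,.101):
  for a in(.92,.96,1.0):
    f=lambda d,h,y:C+R@[hx-d*np.cos(a)+h*np.sin(a),y,.085+d*np.sin(a)+h*np.cos(a)]
    print(hx,a,"top front bottom edge y-.1:",proj(T,f(.19,0,-.1)).round(1),"h.035:",proj(T,f(.19,.035,-.11)).round(1),"pointer end",(proj(T,f(.145,0,-.119))+[0,6.2]).round(1),"hinge rim",proj(T,f(0,.035,-.11)).round(1),"scene corner",proj(S,f(.19,.035,-.11)).round(1))
g=T["frame"]
for u in(260,262,264): print(u,[tuple(int(v) for v in g[r,u]) for r in range(194,210)])
for u in(250,256): print(u,[tuple(int(v) for v in g[r,u]) for r in range(152,162)])
```

```text
0.095 0.92 top front bottom edge y-.1: [263.5 207.9] h.035: [264.6 191.7] pointer end [271.6 202.1] hinge rim [261.4 154.5] scene corner [356.1 207.4]
0.095 0.96 top front bottom edge y-.1: [262.7 204.7] h.035: [263.8 188. ] pointer end [271.  199.6] hinge rim [261.4 154.3] scene corner [357.3 208.3]
0.095 1.0 top front bottom edge y-.1: [261.9 201.3] h.035: [262.9 184.3] pointer end [270.5 197.1] hinge rim [261.4 154.1] scene corner [358.6 209.4]
0.098 0.92 top front bottom edge y-.1: [263.2 206.5] h.035: [264.4 190.3] pointer end [271.3 200.7] hinge rim [261.2 153.2] scene corner [356.6 208.3]
0.098 0.96 top front bottom edge y-.1: [262.4 203.2] h.035: [263.5 186.6] pointer end [270.8 198.2] hinge rim [261.2 153. ] scene corner [357.8 209.3]
0.098 1.0 top front bottom edge y-.1: [261.6 199.8] h.035: [262.6 182.8] pointer end [270.2 195.7] hinge rim [261.2 152.8] scene corner [359.1 210.4]
0.101 0.92 top front bottom edge y-.1: [262.9 205.1] h.035: [264.1 188.8] pointer end [271.1 199.3] hinge rim [260.9 152. ] scene corner [357.1 209.2]
0.101 0.96 top front bottom edge y-.1: [262.1
[... 591 characters left out ...]
(28, 47, 77), (27, 47, 78), (65, 85, 105), (107, 133, 150), (124, 154, 169), (123, 152, 169), (124, 152, 169), (110, 136, 150), (79, 98, 114), (54, 69, 91)]
264 [(28, 43, 67), (20, 39, 66), (24, 43, 70), (26, 43, 70), (26, 43, 73), (28, 47, 78), (28, 47, 77), (27, 46, 76), (46, 62, 87), (64, 82, 99), (77, 98, 114), (87, 111, 127), (97, 123, 140), (94, 117, 132), (65, 83, 100), (36, 50, 77)]
250 [(68, 107, 42), (68, 108, 42), (61, 99, 50), (49, 81, 98), (38, 74, 125), (40, 75, 128), (39, 74, 127), (38, 72, 126), (39, 73, 126), (37, 71, 126)]
256 [(68, 108, 42), (59, 94, 61), (43, 77, 110), (40, 74, 126), (37, 71, 119), (37, 69, 119), (34, 69, 119), (38, 70, 119), (35, 69, 119), (34, 69, 120)]
```

>>> arm_command:
  commands: [-2.5,-4,0,0,10,-1.6,-2.6,0,0,10,0,0,0,0,10]

```text
clock: 20.18
tool_pos: [0.5748, 0.1951, 0.2494]
orientation: [51.1, 86.6, 151.9]
force: [-2.1, 4.6, -5.1]
opening: 0.0181
```

```bash
python3 lid.py
python3 - <<'E'
from h import *
T=snapshot("top");g=T["frame"]
for u in(260,262): print(u,[int(g[r,u,1]) for r in range(194,208)])
for u in(269,270,271): print(u,[tuple(int(v) for v in g[r,u]) for r in range(190,199)])
E
python3 lid.py|tail -1
```

```text
hx 0.095 r 0.2137 lid 0.999
hx 0.099 r 0.2158 lid 0.983
t 20.175 chest X,Y,z -0.0148 0.0026 0.2683 F [-2.1  4.6 -5.1] M [ 0.72  0.43 -0.36] tilt [-0.053  0.028 -0.998] yaw 100.7 open 0.0181
260 [46, 45, 47, 48, 48, 47, 67, 123, 151, 152, 152, 152, 152, 146]
262 [46, 46, 47, 48, 47, 46, 90, 135, 150, 152, 153, 153, 153, 135]
269 [(78, 88, 96), (73, 83, 92), (66, 75, 84), (55, 65, 79), (41, 54, 74), (37, 50, 73), (30, 46, 74), (31, 48, 77), (31, 50, 80)]
270 [(92, 104, 108), (93, 103, 109), (88, 99, 104), (79, 88, 94), (63, 73, 83), (45, 57, 66), (26, 41, 53), (30, 41, 61), (24, 39, 63)]
271 [(88, 98, 103), (88, 98, 102), (86, 96, 100), (86, 95, 100), (74, 83, 86), (49, 64, 56), (39, 55, 42), (37, 52, 47), (32, 49, 50)]
t 20.225 chest X,Y,z -0.0148 0.0026 0.2683 F [-2.3  5.5 -3.5] M [ 0.86  0.67 -0.32] tilt [-0.053  0.028 -0.998] yaw 100.7 open 0.0181
```

```bash
python3 - <<'E'
from h import *
s=snapshot("scene"); cv2.imwrite("pics/c10.png",s["frame"])
E
python3 lid.py
```

```text
hx 0.095 r 0.2137 lid 0.999
hx 0.099 r 0.2158 lid 0.983
t 20.275 chest X,Y,z -0.0148 0.0026 0.2683 F [-2.2  5.5 -4.4] M [ 0.84  0.57 -0.34] tilt [-0.053  0.028 -0.998] yaw 100.7 open 0.0182
```

View pics/c10.png

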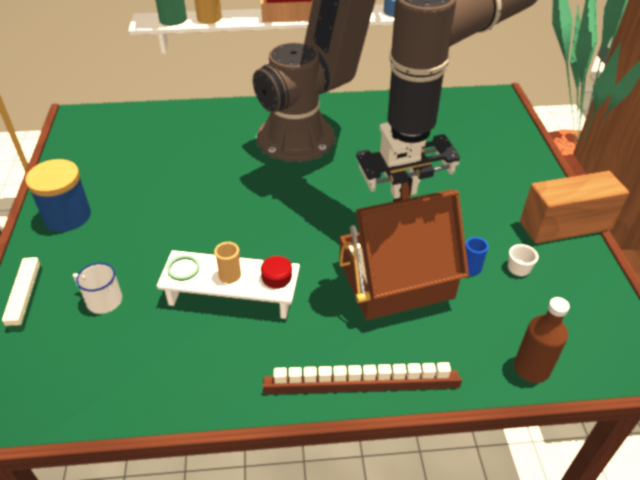

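The cup stands upright in the middle of the shelf at (228,262), the lid is held parallel to the pointer, and nothing else has moved. I'm handing the job in now.

```bash
python3 -c "
from plant import *
print(close_job())"
```

```text
the job is handed in; nothing more can be done
None
```

I stood the bamboo cup upright on the free middle of the shelf. I then swung the lid up by its pull tab, and the gripper was still holding it when I handed the job in at about 20 s. No verdict is reported.

- **Cup:** The last scene picture shows it standing between the bangle and the lacquer box. I let go only after feeling the shelf, at about 10 N.
- **Lid angle:** It is about 0.985 rad worked out from the arm's position and about 0.994 rad from the top camera.
- **Pointer angle:** I put the pointer at about 0.99–1.0 rad. Direct measurements came out at 1.01–1.02, just above its stated maximum of 1.0. A rougher first reading gave 0.95–0.99, but it used the wrong disc centre. I estimate the match is good to about 0.02–0.03 rad.
- **Holding:** The arm was not moving at the last reading. The wrist forces I read while holding the lid were about 8 N or less.
- **Other objects:** Nothing else looked disturbed in the last scene picture, though the arm hid the black cup there. The pointer looked unmoved when I last checked it in the top camera.

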